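Load a polarimeter tube against its end stop and close the cover

ROBOT

A 6-joint arm with a two-finger parallel gripper is mounted at the origin on a cart in front of the work surface, level with it; the furniture and walls round the work are solid. World frame = base frame: x ahead of the robot, y to its left, z up, the work surface at z = 0. Lengths are in m, angles in rad, forces in N, time in s.
With the tool pointing down it reaches from about 0.4 to 0.825 m from the base axis. Payload 7 kg.
Tool frame: the origin (TCP) lies at the very end of the fingers, on their centre line; the grasp point (between the pads) lies 19 mm behind it; z points along the fingers, x is the direction in which the jaws open and shut, and the axes are right-handed (so a half turn about z gives the same grasp; the last joint's range is limited). The gripper opens to 88 mm and grips with 3 to 60 N. Pads are 19 mm wide; open, the fingers measure 130 mm over their backs; the gripper's body (78 mm by 193 mm) begins 47 mm behind the grasp point.
Start: joints at [1.554, 0.359, 0.012, 0, -1.224, -0.288], TCP at [0.203, 0.644, 0.227] pointing down, gripper open.
Joint ranges: [-3.07, 3.07], [-1.43, 2.12], [-1.02, 1.25], [-3.03, 1.67], [-3.05, -0], [-3.03, 3.03]. Speed limits (rad/s): [2.39, 2.39, 3.01, 3.14, 3.14, 3.14].

INTERFACE

Orientations are given as [roll, pitch, yaw] about the fixed x, y, z axes, in that order (R = Rz(yaw) Ry(pitch) Rx(roll)).
In Python, from station import telemetry, grab_frame, arm, regions_of, pinpoint gives the robot as it stands. The module is installed in compiled form; this text tells all that it offers.
- The arm moves only by the shell command python3 -m inch 'ROWS' [FORCE]. ROWS is text: rows parted by semicolons, each of 7 numbers parted by spaces: the opening, from 0 (shut) to 1 (fully open), then the shift along the world's x, y, z in cm, then the turn, a rotation vector about the world's x, y, z in degrees. A call has 1 to 12 rows; each row is the pose to reach, as a shift and turn from the pose measured when the call began; what a row does not reach only later rows make up. A row lasts 1/8 s, in which the tool goes at most 62.5 mm and 10.7 degrees, less where a joint would pass 70% of its speed; a pose out of reach is approached as far as the arm can. A call with a gripper value outside its range is refused whole. The fingers move at their own pace and stop on an object; FORCE is the grip in N (left out, the last holds). Time passes only in rows, so rows that repeat a pose let the fingers close. It gives the time, the measured TCP pose, the force and the opening at its end, in the units of the state.
- telemetry.get_state(): the state, without advancing time (a new reading comes with each control period).
- grab_frame(name): name is "side" or "top"; returns a dict with "pixels" (400x640x3 uint8, red, green, blue), "fx", "fy", "cx", "cy" (pixels), "R" (3x3) and "t" (3): a world point X has camera coordinates R X + t. Camera axes: x right, y down, z forward; pixel columns grow to the right and rows downward; lengths in m; the calibration is good to about 2 mm. A picture is of the moment at which its call begins. There is no depth.
- arm.job_done(): hands the job in, once; it reports no verdict.
Trained networks look in the newest picture that a camera, given by its name, has taken for a name from the list of things; names that differ only in an ending like _2 or _b are one class to them, and where a whole thing is asked for, a point or a joint stands for the part that bears it (a point fixed in the world has none). Each returns a list of dicts, best first, with "p" (0 to 1); they miss things now and then, are a little off and sometimes report something else, mostly with a low value. They report only what shows in the picture. A call takes as long as a camera call. They do not tell look-alikes from the thing itself.
- regions_of(camera, name): "pixels" (400x640 bool, what is visible of it) and "bbox" ([left, top, right, bottom] in pixels, round what is visible of it).
- pinpoint(camera, name): "location" ([column, row] in pixels: a listed point, or the origin of a listed thing).
The state is a dict: "t": time; "q": joint angles; "qd": joint speeds; "joint_efforts": joint torques, N m; "eef_pos": TCP position; "ee_rot": TCP orientation; "force": force on the tool from outside, world axes, zero at the start; "moment": the same for the moment, N m; "width": finger opening in m.
Only numpy, scipy, OpenCV 4.12 (cv2) and the standard library are available. Lean on these libraries where they do the work, as an engineer would, in place of code of your own. Each camera call takes 0.05 s, during which the arm holds its last target. There are 200 camera calls.

TASK

Load the blue-capped sample tube into the polarimeter: lay it in the V-groove trough, push it gently along the groove into the port until its end meets the stop inside, then swing the cover fully shut over it. Leave the white-capped tube in its rest.

Things in the scene. Friction and masses are not known exactly. Their poses are not given: they have to be found in the camera images.
- blue_centre (a point): Middle of the axis of the loose blue-capped sample tube, which starts in either place of the rest. The tube is 120 mm long along its y axis: a clear glass barrel 22 mm in diameter and 88 mm long, with a blue cap 32 mm in diameter and 16 mm long on each end (the glass swells a little beside one cap); 100 to 200 g. Either end may lead.
- white_centre (a point): Middle of the axis of the white-capped tube (the blank), otherwise like the blue one; it lies in the other place of the rest and stays there.
- rest: Grey tube rest, fixed, 150 mm along x, 78 mm along y, 41 mm high; origin at the centre of its underside. Two places 76 mm apart along its x hold the tubes parallel to its y, axes 45.6 mm above the worktop, each barrel on two notched rails 10 mm thick, centres 48 mm apart. Between the rails the barrel is free on both sides, with free space down to 10 mm above the worktop.
- polarimeter: White bench polarimeter, fixed, 342 mm long along its y axis, about 100 mm deep (x -58 to +42 mm); origin at worktop level under the axis of its trough. Seen from its front (-x): lamp head at the right (local y -174 to -120 mm, 88 mm high), open trough (y -120 to +70 mm), detector head at the left (y +70 to +166 mm, 110 mm high).
- port (a point): Centre of the mouth of the port (44 mm wide, 42 mm high) in the detector head's dark collar, on the axis of a tube lying in the groove, 56.6 mm above the worktop. The end stop is a flat rigid wall 24 mm inside it, towards the polarimeter's +y, out of sight.
- seat (a point): Where the middle of the tube lies when the tube is home against the stop: on the groove's axis, 36 mm before the port's mouth, 56.6 mm above the worktop. Axes as the polarimeter's: y along the groove towards the stop, x across it, away from the robot, z up. A tube that is home has 24 mm of its length in the port; its tail end stands 96 mm before the port's mouth.
- groove (a point): Middle of the open trough, on the groove's axis, 56.6 mm above the worktop, 95 mm before the port's mouth and 95 mm from the lamp head; axes as the polarimeter's. The trough is an aluminium V-groove (90 degrees) along y on whose walls the tube's caps ride; its edges are 48 mm above the worktop, 14 mm either side of the axis. Its block is 44 mm wide; the deck beside it is 38 mm high.
- hinge_line (a point): Middle of the cover's hinge line, which runs along the polarimeter's y axis behind the trough: 41 mm behind the groove's axis (local +x), 44 mm above the worktop. Axes as the polarimeter's.
- cover (a joint): Angle of the cover about the hinge line (rad): 0 shut; starts laid back behind the trough at 2.3 to 2.6 (2.7 at most). Stiff hinge (0.11 N m): stays where left. The cover is a grey shell 184 mm long, 79 mm deep, 43 mm high, top 85 mm above the worktop when shut. A tongue inside it drops 6 mm behind the tail of a tube that is home; if the tube is farther out it lands on the cap and stays ajar.
- cover_tab (a point): Middle of the blue finger tab, a plate 8 mm thick and 42 mm long along the hinge line that stands 30 mm out from the cover's front edge; this point is 18 mm out. Axes turn with the cover (the polarimeter's when shut). When shut it is 98 mm in front of (local -x) and 37 mm above the hinge line. The tab's two ends can be pinched along the hinge line, with over 25 mm free beside each.
Things that resemble listed ones, but are neither listed nor needed, are in the scene too. Leave any purple look-alike of the part that bears blue_centre alone.

How it is judged:
By the outcome, as a careful person would: the job done as asked, in the order asked, and still so for the second after the job is handed in, with the robot touching nothing.
It also fails if it takes over 72 s, if anything falls off the work surface, if the arm or the gripper's body presses on something with over 40 N, if the wrist force passes 120 N, or if a joint passes its speed limit or range.

## Working session

There is one attempt and no reset: what is moved stays moved. The work goes in short steps, Python scripts to look and compute and a shell command to move; the robot and the scene stay as the last step left them, time stands still between calls to the robot, and variables do not carry over. Pictures are saved under pics/ and viewed, about 8 in all and at most 12, crops included, and the job is handed in when it is done.

```bash
mkdir -p pics; cat > h.py <<'E'
import numpy as np, cv2
from station import telemetry, grab_frame, arm, regions_of, pinpoint
def save(f,name,box=None,s=1):
    im=f["pixels"][:,:,::-1]
    if box: im=im[box[1]:box[3],box[0]:box[2]]
    cv2.imwrite("pics/"+name,cv2.resize(np.ascontiguousarray(im),None,fx=s,fy=s,interpolation=cv2.INTER_CUBIC))
def ray(f,px):
    R=np.array(f["R"]);t=np.array(f["t"])
    d=R.T@np.array([(px[0]-f["cx"])/f["fx"],(px[1]-f["cy"])/f["fy"],1.]);return -R.T@t,d/np.linalg.norm(d)
def atz(f,px,z):
    c,d=ray(f,px);return c+d*(z-c[2])/d[2]
def tri(fs,pxs):
    A=np.zeros((3,3));b=np.zeros(3)
    for f,p in zip(fs,pxs):
        c,d=ray(f,p);P=np.eye(3)-np.outer(d,d);A+=P;b+=P@c
    return np.linalg.solve(A,b)
def proj(f,X):
    p=np.array(f["R"])@np.array(X)+np.array(f["t"]);return np.array([f["fx"]*p[0]/p[2]+f["cx"],f["fy"]*p[1]/p[2]+f["cy"]])
E
cat > a.py <<'E'
from h import *
np.set_printoptions(precision=3,suppress=True)
fs={c:grab_frame(c) for c in("top","side")}
for c in fs:
    save(fs[c],c+"0.png"); print(c,"cam",ray(fs[c],(320,200)),fs[c]["fx"])
Z=dict(blue_centre=.0456,white_centre=.0456,rest=0,polarimeter=0,port=.0566,seat=.0566,groove=.0566,hinge_line=.044,cover_tab=.1)
for n in Z:
    for c in fs:
        for r in pinpoint(c,n)[:4]: print(n,c,round(r["p"],2),np.array(r["location"]),atz(fs[c],r["location"],Z[n]))
print(telemetry.get_state())
E
python3 a.py
```

```text
top cam (array([ 0.414, -0.147,  1.085]), array([ 0.106, -0.013, -0.994])) 417.407494030189
side cam (array([ 0.148, -1.195,  0.502]), array([ 0.312,  0.886, -0.343])) 510.45576839939633
blue_centre top 0.65 [372.9 194.8] [ 0.536 -0.293  0.046]
blue_centre top 0.56 [438.2 182.4] [ 0.564 -0.457  0.046]
blue_centre side 0.79 [351.7 243.6] [ 0.538 -0.29   0.046]
blue_centre side 0.65 [404.2 295.4] [ 0.542 -0.515  0.046]
white_centre top 0.74 [379.8 226. ] [ 0.458 -0.308  0.046]
white_centre side 0.97 [323.4 252.7] [ 0.467 -0.312  0.046]
rest top 0.79 [374.2 209.5] [ 0.503 -0.302  0.   ]
rest side 0.88 [338.5 270.1] [ 0.501 -0.311  0.   ]
polarimeter top 0.77 [241.  210.8] [0.505 0.046 0.   ]
polarimeter side 0.74 [296.1 210.8] [0.516 0.044 0.   ]
port top 0.68 [206.7 209.6] [0.505 0.121 0.057]
port side 0.72 [285.1 183.4] [0.507 0.117 0.057]
seat top 0.89 [220.9 207.2] [0.51  0.086 0.057]
seat top 0.34 [249.2 203.9] [0.517 0.016 0.057]
seat side 0.66 [290.1 185.8] [0.514 0.092 0.057]
groove top 0.69 [249.7 204.3] [0.516 0.014 0.057]
groove top 0.65 [375.  208.8] [ 0.5   -0.295  0.057]
groove side 0.68 [297.8 193.7] [0.515 0.022 0.057]
hinge_line top 0.74 [242.5 186.4] [0.563 0.034 0.044]
hinge_line side 0.58 [310.9 191.7] [0.564 0.061 0.044]
cover_tab top 0.82 [237.7 150.2] [0.643 0.036 0.1  ]
cover_tab side 0.94 [343.7 183.6] [ 0.611 -0.06   0.1  ]
{'t': 1.0, 'q': array([ 1.554,  0.359,  0.012, -0.   , -1.224, -0.288]), 'qd': array([ 0.   , -0.   ,  0.001, -0.   , -0.002,  0.001]), 'joint_efforts': array([ -0.002, -58.238,  29.331,   7.003,   0.013,  -0.   ]), 'eef_pos': array([0.203, 0.644, 0.227]), 'ee_rot': array([ 3.142,  0.   , -1.876]), 'force': array([ 0.278, -0.291, -0.548]), 'moment': array([-0.043, -0.024,  0.011]), 'width': 0.08749606760772906}
```

View pics/top0.png

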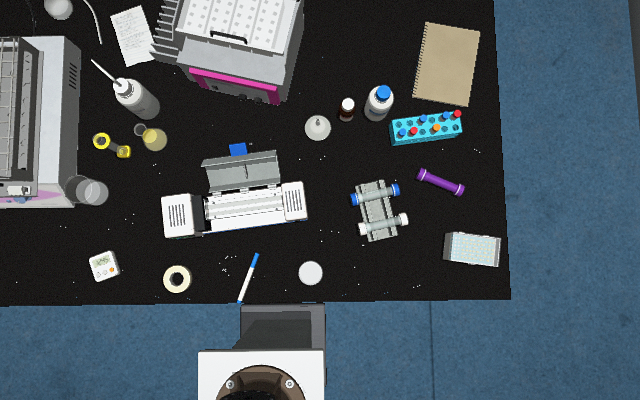

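View pics/side0.png

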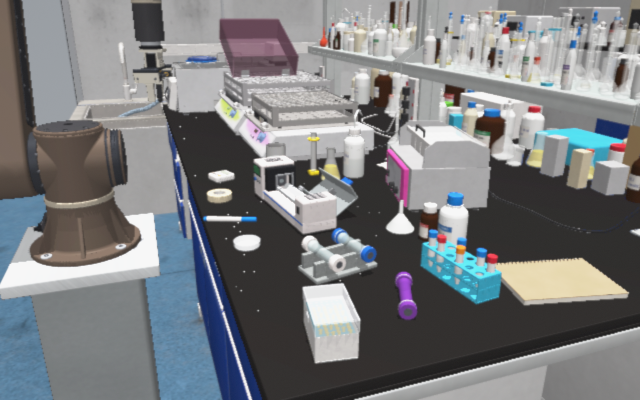

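Candidates for the blue-capped tube:
- Tube in the rest with blue caps, top (375,194) and side (353,244).
- White-capped tube at top (383,224).
- Loose purple look-alike at top (440,182).
- Blue-capped bottle at top (380,95).

By the description it is the one at (375,194). The polarimeter is at top (235,207), with its cover laid back and the blue tab at (238,149).

```bash
cat > b.py <<'E'
from h import *
np.set_printoptions(precision=4,suppress=True)
fs={c:grab_frame(c) for c in("top","side")}
save(fs["top"],"crop1.png",(150,135,420,250),2.9)
for n,z in(("blue_centre",.0456),("white_centre",.0456),("rest",.03),("polarimeter",.06),("cover",.08),("cover_tab",.08)):
    for r in regions_of("top",n)[:2]:
        v,u=np.nonzero(r["pixels"]); P=np.array([atz(fs["top"],p,z)[:2] for p in zip(u,v)])
        rc=cv2.minAreaRect((P*1000).astype(np.float32)); w,V=np.linalg.eigh(np.cov(P.T)); a=V[:,1]*np.sign(V[1,1])
        print(n,round(r["p"],2),r["bbox"],"mean",P.mean(0),"rect",np.array(rc[0]),np.array(rc[1]),round(rc[2],1),"pca yaw",np.degrees(np.arctan2(-a[0],a[1])))
for n in("blue_centre","port","groove","seat","hinge_line","cover_tab"):
    a,b=pinpoint("top",n),pinpoint("side",n)
    if a and b: print(n,tri([fs["top"],fs["side"]],[a[0]["location"],b[0]["location"]]))
E
python3 b.py
```

```text
blue_centre 0.74 [413.5, 167.6, 465.7, 198.2] mean [ 0.565  -0.4615] rect [ 565.5743 -460.7623] [123.5261  33.0346] 65.1 pca yaw -24.44114345370971
blue_centre 0.58 [351.6, 182.8, 400.6, 204.9] mean [ 0.5367 -0.2953] rect [ 536.4329 -296.0981] [ 32.1034 125.2135] 11.2 pca yaw 11.747014228362303
white_centre 0.66 [355.3, 214.0, 408.0, 237.5] mean [ 0.4632 -0.312 ] rect [ 463.0649 -314.1569] [ 31.6782 123.8459] 11.2 pca yaw 11.649437081683656
rest 0.72 [356.0, 181.1, 400.1, 242.7] mean [ 0.4967 -0.3016] rect [ 498.4121 -300.6103] [147.1887  76.1855] 11.9 pca yaw -78.7959466228832
polarimeter 0.9 [162.0, 142.5, 307.8, 238.2] mean [0.5345 0.0498] rect [559.6495  61.7995] [216.2846 358.1048] 7.6 pca yaw 13.539380704809835
cover 0.65 [200.2, 138.4, 282.7, 193.1] mean [0.6001 0.0302] rect [608.7903  34.1535] [114.0321 183.8006] 8.3 pca yaw 4.739488014297697
cover_tab 0.69 [163.4, 143.6, 303.9, 236.2] mean [0.5323 0.0463] rect [557.1567  57.5094] [210.2187 349.5831] 7.8 pca yaw 13.736994893549856
cover_tab 0.64 [200.6, 145.0, 278.6, 196.1] mean [0.6006 0.0306] rect [609.6011  35.9437] [112.9074 186.3756] 7.5 pca yaw 5.315548855800918
blue_centre [ 0.5704 -0.4654  0.0171]
port [0.5091 0.121  0.0523]
groove [0.5116 0.02   0.0597]
seat [0.5105 0.075  0.0656]
hinge_line [0.5602 0.0321 0.0454]
cover_tab [0.6517 0.0452 0.0631]
```

View pics/crop1.png

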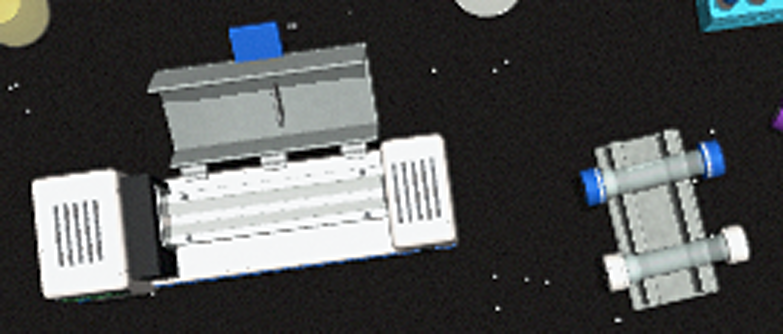

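```bash
python3 -m inch '0.6 10 -20 0 0 0 -15; 0.6 18 -32 0 0 0 -20; 0.6 20 -35 0 0 0 -30;0.6 20 -36 0 0 0 -40; 0.6 22 -42 0 0 0 -50; 0.6 25 -50 0 0 0 -59; 0.6 28 -60 0 0 0 -59; 0.6 30 -67 0 0 0 -59; 0.6 32 -75 0 0 0 -59; 0.6 33 -85 0 0 0 -59; 0.6 33.5 -93 0 0 0 -59; 0.6 33.5 -93 0 0 0 -59'
```

```text
t: 3.5
eef_pos: [0.4847, -0.0483, 0.2271]
ee_rot: [3.142, 0.001, -2.905]
force: [1.7, -0.1, -0.2]
width: 0.0526
```

The crop shows the blue-capped tube in the upper place of the rest, the white one below it and the purple one off to the right. The tube's yaw is about 11.5°. Next I move above it.

```bash
python3 -m inch '0.6 1.2 -6 0 0 0 -2; 0.6 2.5 -12 0 0 0 -2; 0.6 3.8 -18 0 0 0 -2; 0.6 5.2 -24.7 -2 0 0 -2; 0.6 5.2 -24.7 -7 0 0 -2; 0.6 5.2 -24.7 -11 0 0 -2;0.6 5.2 -24.7 -11 0 0 -2;0.6 5.2 -24.7 -11 0 0 -2;0.6 5.2 -24.7 -11 0 0 -2'
cat > c.py <<'E'
from h import *
import sys
np.set_printoptions(precision=4,suppress=True)
f=grab_frame("side"); g=grab_frame("top"); st=telemetry.get_state(); e=st["eef_pos"]
print(e,np.degrees(st["ee_rot"]),proj(f,e),proj(g,e))
c,x0=sys.argv[1],[int(a) for a in sys.argv[2:6]]
save(dict(side=f,top=g)[c],sys.argv[6],x0,float(sys.argv[7]))
E
python3 c.py side 270 170 420 300 s1.png 4
```

```text
t: 4.62
eef_pos: [0.5382, -0.2954, 0.1195]
ee_rot: [-3.14, 0.005, -2.939]
force: [0.1, -0.8, -0.2]
width: 0.0522
[ 0.5377 -0.2953  0.119 ] [-179.9216    0.2354 -168.4057] [353.2915 212.209 ] [378.2275 190.2416]
```

View pics/s1.png

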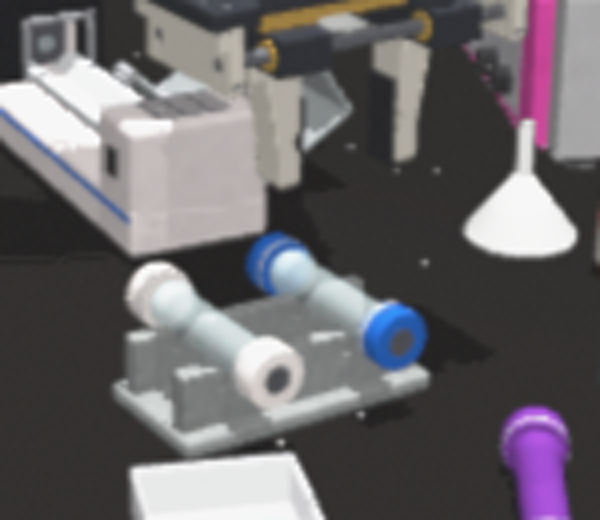

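The fingers straddle the tube: tips at about (341,216) and (370,210) in the side view, tube middle at (354,245). The glass swell is at the far cap, clear of the grip. Now I descend to a shallow grasp, with the tips 6 mm below the axis so they clear the trough edges later.

```bash
python3 -m inch '0.6 0.1 0 -4 0 0 0; 0.6 0.1 0 -7 0 0 0; 0.6 0.1 0 -7.95 0 0 0; 0.6 0.1 0 -7.95 0 0 0; 0.6 0.1 0 -7.95 0 0 0; 0 0.1 0 -7.95 0 0 0;0 0.1 0 -7.95 0 0 0;0 0.1 0 -7.95 0 0 0;0 0.1 0 -7.95 0 0 0;0 0.1 0 -7.95 0 0 0;0 0.1 0 -7.95 0 0 0' 20
```

```text
t: 6.1
eef_pos: [0.5394, -0.2953, 0.0398]
ee_rot: [-3.14, 0.005, -2.939]
force: [2.5, 0.3, 1.6]
width: 0.0216
```

```bash
python3 -m inch '0 0 0 1 0 0 0; 0 0 0 3 0 0 0; 0 0 0 7 0 0 0; 0 0 0 12 0 0 0;0 0 0 12 0 0 0;0 0 0 12 0 0 0;0 0 0 12 0 0 0' 25
python3 c.py side 270 140 420 270 s2.png 4
```

```text
t: 6.98
eef_pos: [0.5383, -0.295, 0.1584]
ee_rot: [-3.141, 0.003, -2.939]
force: [-0.0, -0.4, -0.6]
width: 0.0216
[ 0.5386 -0.2951  0.1585] [-179.9549    0.1652 -168.3983] [354.1512 194.0485] [380.8021 187.5583]
```

View pics/s2.png

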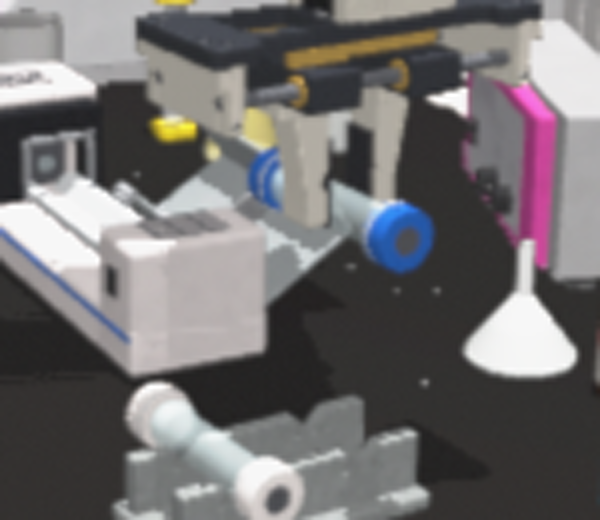

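The tube is lifted level in the grip, and the white tube stays in its rest. Next I refine the polarimeter's pose from the corners seen in the crop.

```bash
python3 - <<'E'
from h import *
np.set_printoptions(precision=4,suppress=True)
f=grab_frame("top")
def C(u,v,z): return atz(f,(150+u/2.9,135+v/2.9),z)[:2]
L=[C(*p,.088) for p in((383,150),(440,135),(455,240),(393,250))]
D=[C(*p,.110) for p in((33,182),(117,170),(128,290),(42,298))]
print("lamp",np.array(L)); print("det",np.array(D))
def yaw(a,b): d=np.array(b)-a; return np.degrees(np.arctan2(-d[0],d[1]))
print("yaw outer back/front", yaw(L[1],D[0]),yaw(L[2],D[3]))
print("groove edge",C(385,214,.048),C(190,242,.048),yaw(C(385,214,.048),C(190,242,.048)))
print("hinge edge",yaw(C(382,138,.045),C(172,165,.045)), "front bottom",yaw(C(455,245,0.0),C(155,287,0.0)))
# bright channel: deep groove line profile
ls=cv2.createLineSegmentDetector().detect(cv2.cvtColor(f["pixels"],cv2.COLOR_RGB2GRAY))[0][:,0]
for a in ls:
    if np.hypot(a[2]-a[0],a[3]-a[1])>25 and 190<min(a[0],a[2]) and max(a[0],a[2])<310 and 135<min(a[1],a[3])<245:
        p,q=atz(f,a[:2],.048)[:2],atz(f,a[2:],.048)[:2]
        if p[1]>q[1]:p,q=q,p
        print(a,p,q,yaw(p,q))
for n in ("port","groove","seat"): print(n,[ (round(r["p"],2),atz(f,r["location"],.0566)) for r in pinpoint("top",n)[:1]])
E
```

```text
lamp [[ 0.5543 -0.0689]
 [ 0.566  -0.1165]
 [ 0.4783 -0.1276]
 [ 0.4709 -0.0763]]
det [[0.5299 0.2151]
 [0.5386 0.1465]
 [0.4408 0.1365]
 [0.4355 0.2062]]
yaw outer back/front 6.222249114531167 7.31204061832136
groove edge [ 0.5043 -0.0669] [0.4829 0.1013] 7.23905656417219
hinge edge 6.382925966972296 front bottom 7.038497044246232
[200.7657 230.6743 218.8183 179.1799] [0.5819 0.0935] [0.453  0.1381] 70.92480791315745
[200.4397 166.8128 231.9442 162.3652] [0.6242 0.0604] [0.6143 0.1402] 7.095892263721812
[233.195  154.9384 204.2704 158.5332] [0.6432 0.0573] [0.6353 0.1307] 6.126974447264486
[202.8156 220.6564 200.1544 194.4227] [0.4779 0.1331] [0.544  0.1404] -83.76083622917788
[303.7645 223.0079 298.9635 248.0461] [ 0.4679 -0.1189] [ 0.4062 -0.1061] 78.32352617251742
[287.3071 266.4192 295.0127 231.4645] [ 0.4473 -0.0968] [ 0.3615 -0.0768] 76.82529946373711
port [(0.78, array([0.5082, 0.1196, 0.0566]))]
groove []
seat [(0.74, array([ 0.5505, -0.3077,  0.0566]))]
```

```bash
python3 -m inch '0 -0.3 5 0 0 0 -2; 0 -0.8 11 0 0 0 -5; 0 -1.3 17 0 0 0 -5; 0 -1.8 23 0 0 0 -5; 0 -2.3 29 0 0 0 -5; 0 -2.5 31.7 -1 0 0 -5; 0 -2.5 31.7 -5 0 0 -5; 0 -2.5 31.7 -8 0 0 -5;0 -2.5 31.7 -8.5 0 0 -5;0 -2.5 31.7 -8.5 0 0 -5;0 -2.5 31.7 -8.5 0 0 -5'
python3 c.py side 230 110 380 230 s3.png 4
```

```text
t: 8.65
eef_pos: [0.5152, 0.0219, 0.0755]
ee_rot: [-3.141, 0.006, -3.026]
force: [-0.1, 0.6, -1.9]
width: 0.021
[0.5149 0.0218 0.0753] [-179.9461    0.3549 -173.4004] [297.8305 186.9964] [245.4405 204.1042]
```

View pics/s3.png

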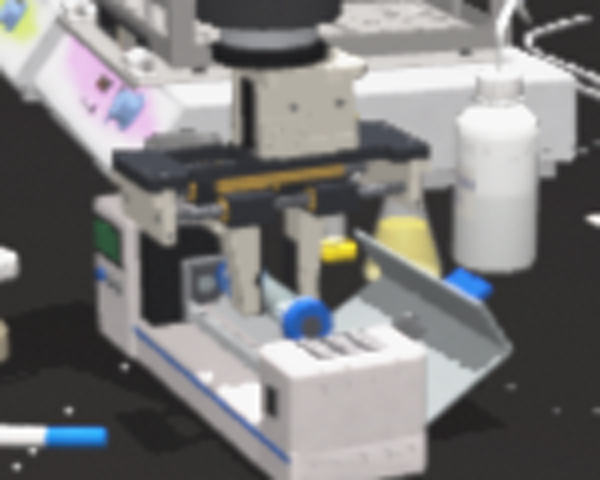

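The tube hangs between the lamp head and the port, over the groove: near cap at crop (308,318), port square at (205,280). Lowering gently.

```bash
python3 -m inch '0 0 0 -1 0 0 0; 0 0 0 -1.6 0 0 0; 0 0 0 -2 0 0 0; 0 0 0 -2.2 0 0 0; 0 0 0 -2.2 0 0 0;0 0 0 -2.2 0 0 0'; python3 -m inch '0 0 0 -0.15 0 0 0;0 0 0 -0.25 0 0 0; 0 0 0 -0.25 0 0 0'
```

```text
t: 9.5
eef_pos: [0.5149, 0.0219, 0.0534]
ee_rot: [-3.141, 0.006, -3.026]
force: [0.2, -0.1, -2.1]
width: 0.021
t: 9.88
eef_pos: [0.5163, 0.0223, 0.0517]
ee_rot: [-3.141, 0.009, -3.026]
force: [2.7, -0.3, 4.3]
width: 0.0215
```

Contact is gentle. Release with a small opening and let the tube settle in the V.

```bash
python3 -m inch '0.3 0.1 0 0 0 0 0;0.35 0.1 0 0 0 0 0;0.38 0.1 0 0 0 0 0;0.38 0.1 0 0 0 0 0;0.38 0.1 0 0.5 0 0 0;0.38 0.1 0 3 0 0 0;0.38 0.1 0 8 0 0 0;0.38 0.1 0 8 0 0 0;0.38 0.1 0 8 0 0 0'
cat > d.py <<'E'
from h import *
np.set_printoptions(precision=4,suppress=True)
fs={c:grab_frame(c) for c in("top","side")}
O=np.array([.511,.048]);y=np.radians(6.6);xa=np.array([np.cos(y),np.sin(y)]);ya=np.array([-np.sin(y),np.cos(y)])
for c in fs:
    hsv=cv2.cvtColor(fs[c]["pixels"],cv2.COLOR_RGB2HSV)
    m=cv2.inRange(hsv,(100,130,60),(122,255,255))
    n,l,s,ce=cv2.connectedComponentsWithStats(m)
    for i in range(1,n):
        if s[i,4]>12:
            X=atz(fs[c],ce[i],.0566)[:2]
            if .4<X[0]<.75 and -.2<X[1]<.3: print(c,ce[i],s[i],"world",X,"local x,y",(X-O)@xa,(X-O)@ya)
for c in fs:
    for r in pinpoint(c,"blue_centre")[:3]: X=atz(fs[c],r["location"],.0566)[:2];print(c,round(r["p"],2),r["location"],X,(X-O)@xa,(X-O)@ya)
E
python3 d.py; python3 c.py top 150 130 350 250 t2.png 4
```

```text
t: 11.0
eef_pos: [0.5171, 0.0223, 0.1318]
ee_rot: [-3.141, 0.009, -3.026]
force: [-0.9, 0.2, -0.4]
width: 0.0333
top [237.3967 145.9835] [229 142  18   9 121] world [0.664 0.045] local x,y 0.15164144159389978 -0.02054563937100958
top [268.3115 201.6557] [266 196   6  12  61] world [ 0.5219 -0.0319] local x,y 0.0016821847000774454 -0.0806281672669615
side [347.0556 180.4074] [341 177  12   8  54] world [0.681  0.0865] local x,y 0.17331832912310519 0.018687864084824424
side [288.5926 185.4074] [286 181   9  11  27] world [0.5109 0.0966] local x,y 0.0054943872672485634 0.048311950845110474
top 0.85 [440.8, 184.6] [ 0.5571 -0.4599] -0.012567113828335273 -0.5098087162005354
top 0.57 [245.5, 206.5] [0.5108 0.0248] -0.002837448532665295 -0.022989651627920563
side 0.83 [408.6, 295.3] [ 0.5401 -0.5338] -0.03798735050714618 -0.5812612101027882
side 0.62 [299.6, 195.8] [0.5143 0.0049] -0.0016572203314258595 -0.04322195801500556
[0.517  0.0221 0.1309] [-179.9402    0.4274 -173.3694] [298.3079 166.5135] [241.2942 200.8855]
```

View pics/t2.png

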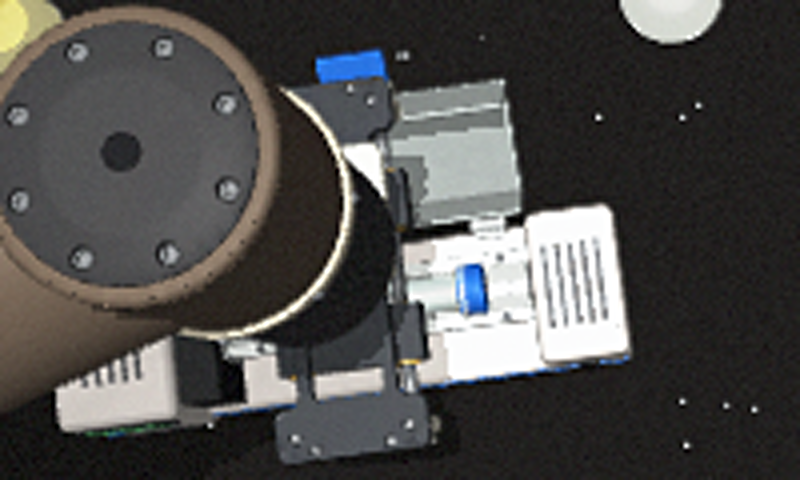

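The tube lies in the groove, tail cap at crop (470,288), local x ≈ 0. To push gently, I regrip the barrel 20 mm towards the tail with a light force, so the grip slips rather than pressing hard, and slide it along the groove.

```bash
python3 -m inch '0.38 0.15 -2.2 -1 0 0 0;0.38 0.15 -2.2 -5 0 0 0;0.38 0.15 -2.2 -7.2 0 0 0;0.38 0.15 -2.2 -7.85 0 0 0;0.38 0.15 -2.2 -7.85 0 0 0;0.38 0.15 -2.2 -7.85 0 0 0;0 0.15 -2.2 -7.85 0 0 0;0 0.15 -2.2 -7.85 0 0 0;0 0.15 -2.2 -7.85 0 0 0;0 0.15 -2.2 -7.85 0 0 0;0 0.15 -2.2 -7.85 0 0 0' 8
```

```text
t: 12.68
eef_pos: [0.5199, 0.0005, 0.0532]
ee_rot: [-3.141, 0.01, -3.025]
force: [3.0, 0.5, 5.9]
width: 0.0214
```

```bash
python3 -m inch '0 0.1 0.3 0.1 0 0 0;0 0.03 0.8 0.1 0 0 0;0 -0.04 1.4 0.1 0 0 0;0 -0.1 2 0.1 0 0 0;0 -0.16 2.5 0.1 0 0 0;0 -0.22 3 0.1 0 0 0;0 -0.28 3.5 0.1 0 0 0;0 -0.34 4 0.1 0 0 0; 0 -0.34 4 0.1 0 0 0'; python3 d.py
```

```text
t: 13.8
eef_pos: [0.5162, 0.041, 0.0542]
ee_rot: [-3.141, 0.01, -3.025]
force: [-3.9, 0.8, 1.3]
width: 0.0219
top [237.8959 148.8054] [229 142  19  15 221] world [0.6568 0.0438] local x,y 0.14430247178097672 -0.020964126916623027
top [251.9677 203.0323] [249 198   7  12  62] world [0.5192 0.0087] local x,y 0.0036286184628122756 -0.039943829934989634
side [347.0556 180.4074] [341 177  12   8  54] world [0.681  0.0865] local x,y 0.17331832912310519 0.018687864084824424
side [281.4667 181.8   ] [280 178   4   9  15] world [0.5008 0.1341] local x,y -0.00023109728383399752 0.08670432994929343
side [300.6222 191.5333] [296 189  11   6  45] world [0.5269 0.0365] local x,y 0.014518761100864079 -0.013270510141530691
top 0.94 [437.9, 181.8] [ 0.5642 -0.453 ] -0.004704827075295785 -0.5038275014242726
side 0.66 [405.8, 294.9] [ 0.5362 -0.5311] -0.041492064337713394 -0.5781168921022491
side 0.43 [295.2, 187.0] [0.5242 0.0775] 0.01649804993464832 0.027807681459259333
side 0.22 [286.9, 185.9] [0.5053 0.094 ] -0.00036729182402058837 0.04633607710100591
```

```bash
python3 -m inch '0 -0.13 0.4 0 0 0 0;0 -0.18 0.8 0 0 0 0;0 -0.23 1.2 0 0 0 0;0 -0.28 1.5 0 0 0 0;0 -0.32 1.8 0 0 0 0;0 -0.35 2.0 0 0 0 0'; python3 -m inch '0 -0.02 0.15 0 0 0 0;0 -0.04 0.3 0 0 0 0;0 -0.04 0.3 0 0 0 0'; python3 -m inch '0 -0.03 0.2 0 0 0 0;0 -0.06 0.4 0 0 0 0;0 -0.06 0.4 0 0 0 0';python3 d.py
```

```text
t: 14.75
eef_pos: [0.5128, 0.0609, 0.0542]
ee_rot: [-3.141, 0.01, -3.025]
force: [-0.0, 0.1, -2.0]
width: 0.0217
t: 15.12
eef_pos: [0.5122, 0.0634, 0.0542]
ee_rot: [-3.14, 0.009, -3.025]
force: [0.1, -4.1, -3.2]
width: 0.0216
t: 15.5
eef_pos: [0.5114, 0.066, 0.0542]
ee_rot: [-3.139, 0.008, -3.025]
force: [3.0, -9.2, -0.5]
width: 0.0217
top [237.9279 148.7748] [229 142  19  15 222] world [0.6568 0.0437] local x,y 0.14436954727151544 -0.021053021812266627
top [242.6765 205.5   ] [240 200   7  12  68] world [0.5134 0.0319] local x,y 0.000562019476989549 -0.01631955165886564
side [347.0556 180.4074] [341 177  12   8  54] world [0.681  0.0865] local x,y 0.17331832912310519 0.018687864084824424
side [296.4091 190.3485] [292 186  12  10  66] world [0.5191 0.0494] local x,y 0.008249508692546334 0.000482606696919043
top 0.82 [437.4, 183.7] [ 0.5595 -0.4516] -0.009235041212477424 -0.5018536475969193
top 0.2 [249.0, 202.2] [0.5214 0.0161] 0.006663551034727985 -0.03287067988828342
side 0.97 [403.7, 294.8] [ 0.533  -0.5296] -0.04450389750165375 -0.5762970790158543
side 0.43 [290.0, 188.0] [0.5084 0.0739] 0.00034395692267434955 0.026020774675440464
```

Force rose to 9 N while motion stalled, and the tail cap is at local y −16 to −18, as expected for home. Release, rise, and measure the tab.

```bash
python3 -m inch '0.3 0 -0.1 0 0 0 0;0.38 0 -0.1 0 0 0 0;0.38 0 -0.1 0 0 0 0;0.38 0 -0.1 0 0 0 0;0.38 0 -0.1 1 0 0 0;0.38 -1 -2 5 0 0 0;0.38 -4 -6 10 0 0 8;0.38 -7 -10 14 0 0 18;0.58 -9 -13 14 0 0 28;0.58 -9 -13 14 0 0 38;0.58 -9 -13 14 0 0 48;0.58 -9 -13 14 0 0 58'
python3 d.py
python3 - <<'E'
from h import *
np.set_printoptions(precision=4,suppress=True)
fs=[grab_frame("top"),grab_frame("side")]
save(fs[0],"t3.png",(150,130,350,250),4)
P=[]
for f,b in zip(fs,((225,138,252,162),(335,170,360,192))):
    m=cv2.inRange(cv2.cvtColor(f["pixels"],cv2.COLOR_RGB2HSV),(100,120,50),(122,255,255)); k=np.zeros_like(m);k[b[1]:b[3],b[0]:b[2]]=1
    v,u=np.nonzero(m*k); P.append((u.mean(),v.mean())); print(len(u),P[-1])
    n="top" if f is fs[0] else "side"
    print([(round(r["p"],2),r["location"]) for r in pinpoint(n,"cover_tab")[:2]])
print("tri",tri(fs,P))
for th in np.arange(2.3,2.7,.05):
    a=np.radians(159.3)-th; x,z=.041+.1048*np.cos(a),.044+.1048*np.sin(a); y=np.radians(7)
    W=np.array([.511,.048,0])+x*np.array([np.cos(y),np.sin(y),0])-.025*np.array([-np.sin(y),np.cos(y),0])+[0,0,z]
    print(round(th,2),W,proj(fs[0],W),proj(fs[1],W))
E
```

```text
t: 17.2
eef_pos: [0.4214, -0.0642, 0.1951]
ee_rot: [-3.138, 0.009, -2.008]
force: [0.8, -0.3, -0.5]
width: 0.0507
top [237.9279 148.7748] [229 142  19  15 222] world [0.6568 0.0437] local x,y 0.14436954727151544 -0.021053021812266627
side [347.0556 180.4074] [341 177  12   8  54] world [0.681  0.0865] local x,y 0.17331832912310519 0.018687864084824424
side [296.6032 190.5873] [292 187  12   9  63] world [0.5191 0.0474] local x,y 0.007934169572980218 -0.0015507333877488496
top 0.96 [435.5, 182.7] [ 0.5621 -0.447 ] -0.00614414172204035 -0.49760193365232347
top 0.64 [222.7, 206.7] [0.5113 0.0816] 0.004136100071473676 0.033295717981128584
side 0.82 [404.3, 295.3] [ 0.5332 -0.5314] -0.04453108670436097 -0.578095530633975
side 0.67 [323.1, 253.9] [ 0.4569 -0.3377] -0.09804654718515707 -0.37692196451342885
side 0.54 [290.5, 186.2] [0.514  0.0883] 0.007568610371767618 0.03968721518080939
226 (np.float64(237.87610619469027), np.float64(148.88053097345133))
[(0.76, [238.3, 151.2]), (0.53, [221.8, 210.0])]
56 (np.float64(347.0357142857143), np.float64(180.39285714285714))
[(0.87, [344.5, 183.6])]
tri [0.6569 0.0395 0.0728]
2.3 [0.647  0.0395 0.0924] [236.9129 149.3529] [342.2741 174.1171]
2.35 [0.6493 0.0398 0.0877] [237.1599 148.8716] [342.9842 175.6584]
2.4 [0.6513 0.04   0.0829] [237.4245 148.4997] [343.6147 177.2435]
2.45 [0.6531 0.0403 0.078 ] [237.7059 148.2368] [344.1644 178.8685]
2.5 [0.6547 0.0405 0.073 ] [238.0031 148.0818] [344.6326 180.5293]
2.55 [0.656  0.0406 0.0679] [238.315  148.0337] [345.0185 182.222 ]
2.6 [0.6571 0.0407 0.0628] [238.6406 148.0909] [345.3217 183.9424]
2.65 [0.6579 0.0408 0.0576] [238.9789 148.2518] [345.5418 185.6865]
2.7 [0.6584 0.0409 0.0524] [239.3288 148.5144] [345.6786 187.4501]
```

View pics/t3.png

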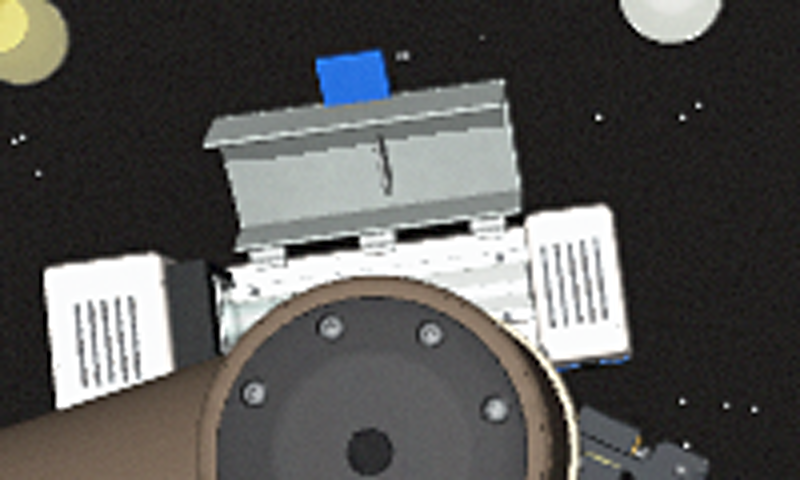

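The cover is open at about 2.5 rad, tab at crop (352,77), world about (0.655, 0.040, 0.073). Only the front of the tube shows, at crop (235,320), running into the port; the arm hides the rest. Next, move over the tab with the jaw along the hinge line.

```bash
python3 -m inch '0.62 4 2 0 0 0 10;0.62 9 4 0 0 0 20;0.62 14 6 0 0 0 30;0.62 19 8.5 0 0 0 32;0.62 23.4 10.4 0 0 0 32;0.62 23.4 10.4 -5 0 0 32;0.62 23.4 10.4 -9 0 0 32;0.62 23.4 10.4 -9 0 0 32;0.62 23.4 10.4 -9 0 0 32;0.62 23.4 10.4 -9 0 0 32'
python3 c.py side 260 110 410 220 s4.png 5
```

```text
t: 18.85
eef_pos: [0.6567, 0.0403, 0.1067]
ee_rot: [-3.135, 0.009, -1.456]
force: [-0.1, 0.4, 0.5]
width: 0.0542
[0.6563 0.0403 0.1062] [-179.6614    0.5206  -83.4502] [345.4476 168.8639] [235.5248 144.2179]
```

View pics/s4.png

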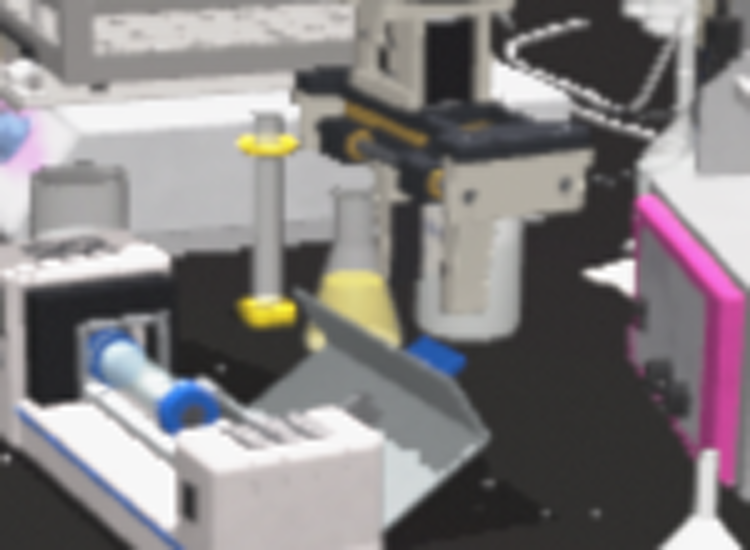

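The tube's front cap is inside the port, at crop (108,352), and the fingers stand above the tab at (437,358). Descend and pinch.

```bash
python3 -m inch '0.62 0 0 -2 0 0 0;0.62 0 0 -3.4 0 0 0;0.62 0 0 -4.1 0 0 0;0.62 0 0 -4.1 0 0 0;0.62 0 0 -4.1 0 0 0;0 0 0 -4.1 0 0 0;0 0 0 -4.1 0 0 0;0 0 0 -4.1 0 0 0;0 0 0 -4.1 0 0 0;0 0 0 -4.1 0 0 0' 10
```

```text
t: 20.2
eef_pos: [0.6564, 0.0441, 0.0653]
ee_rot: [-3.134, 0.013, -1.456]
force: [-2.8, 15.9, -1.1]
width: 0.0414
```

Pinched, at 41 mm wide. Swing along the arc about the hinge.

```bash
python3 -m inch '0 -0.4 0 1.2 0 0 0;0 -1 -0.1 2.3 0 0 0;0 -1.75 -0.2 3.5 0 0 0;0 -2.6 -0.3 4.5 0 0 0;0 -3.65 -0.4 5.4 0 0 0;0 -4.8 -0.6 6.2 0 0 0;0 -4.8 -0.6 6.2 0 0 0' 8
python3 - <<'E'
from h import *
f=grab_frame("side");g=grab_frame("top");save(f,"s5.png",(260,100,410,220),5)
print([(round(r["p"],2),r["location"]) for c in("side","top") for r in pinpoint(c,"cover_tab")[:2]])
e=telemetry.get_state()["eef_pos"];print(proj(f,e+[0,0,.008]),proj(g,e+[0,0,.008]))
E
```

```text
t: 21.08
eef_pos: [0.6087, 0.0388, 0.1298]
ee_rot: [-3.13, 0.015, -1.455]
force: [1.7, 5.9, 4.4]
width: 0.0414
[(0.83, [331.8, 162.2]), (0.73, [233.1, 160.5]), (0.21, [247.1, 202.3])]
[329.52713847 159.42980483] [233.5289249  160.97907816]
```

View pics/s5.png

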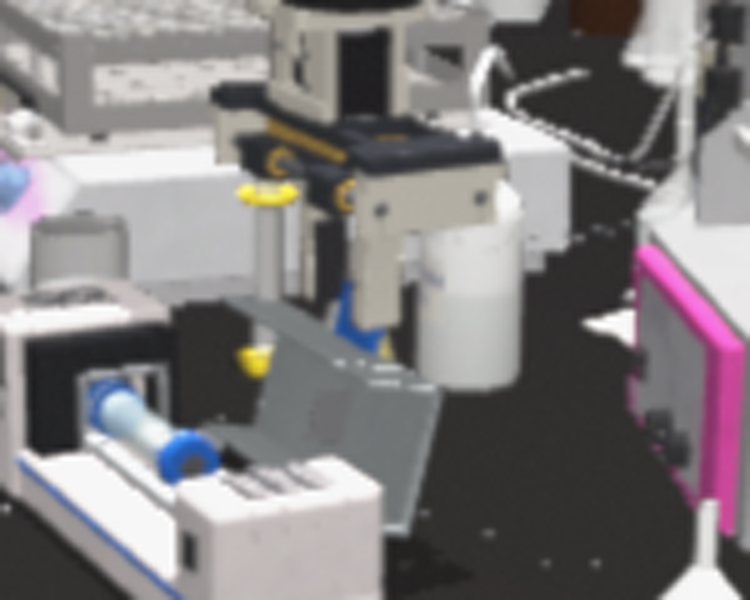

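The cover is following: tab pinched at crop (358,325), cover about midway, tube still in the port. Continue over the top.

```bash
python3 -m inch '0 -1.2 -0.15 0.6 0 0 0;0 -2.5 -0.3 0.95 0 0 0;0 -3.85 -0.47 1.2 0 0 0;0 -5.2 -0.64 1.3 0 0 0;0 -6.55 -0.8 1.2 0 0 0;0 -7.9 -0.97 0.9 0 0 0;0 -9.2 -1.13 0.5 0 0 0;0 -10.4 -1.28 -0.1 0 0 0;0 -10.4 -1.28 -0.1 0 0 0'
```

```text
t: 22.4
eef_pos: [0.5025, 0.0261, 0.1289]
ee_rot: [-3.132, 0.015, -1.455]
force: [-6.6, 6.7, 10.2]
width: 0.0409
```

```bash
python3 -m inch '0 -0.9 0.1 -0.2 0 0 0;0 -1.6 0 -0.8 0 0 0;0 -2.4 -0.1 -1.5 0 0 0;0 -3.0 -0.2 -2.2 0 0 0;0 -3.6 -0.25 -2.9 0 0 0;0 -4.1 -0.3 -3.7 0 0 0;0 -4.1 -0.3 -3.7 0 0 0'
```

```text
t: 23.28
eef_pos: [0.4607, 0.0229, 0.0912]
ee_rot: [-3.133, 0.015, -1.455]
force: [-0.1, -1.4, 0.6]
width: 0.0008
```

The pinch slipped off the tab. I check where the cover is now.

```bash
python3 - <<'E'
from h import *
np.set_printoptions(precision=4,suppress=True)
f=grab_frame("side");g=grab_frame("top");save(f,"s6.png",(230,100,380,220),5)
L={}
for c,F in(("side",f),("top",g)):
    r=pinpoint(c,"cover_tab")[:2];print(c,[(round(q["p"],2),q["location"]) for q in r]);
    if r:L[c]=r[0]["location"]
if len(L)==2: print(tri([f,g],[L["side"],L["top"]]))
H=np.array([.5565,.032,.044])
for a in range(90,165,6):
    d=.1048*np.array([np.cos(np.radians(a))*.9925,np.cos(np.radians(a))*.122,np.sin(np.radians(a))]);print(a,H+d,proj(f,H+d),proj(g,H+d))
E
```

```text
side [(0.61, [292.4, 163.9])]
top [(0.67, [240.2, 209.8])]
[0.4984 0.0224 0.1394]
90 [0.5565 0.032  0.1488] [311.5779 157.581 ] [235.55   182.8259]
96 [0.5456 0.0307 0.1482] [307.7857 158.273 ] [236.1825 187.5978]
102 [0.5349 0.0293 0.1465] [304.0133 159.3889] [236.9035 192.3849]
108 [0.5244 0.028  0.1437] [300.3063 160.9189] [237.7022 197.1175]
114 [0.5142 0.0268 0.1397] [296.7101 162.848 ] [238.5666 201.7275]
120 [0.5045 0.0256 0.1348] [293.2695 165.1552] [239.4838 206.1499]
126 [0.4954 0.0245 0.1288] [290.0275 167.8143] [240.44   210.3243]
132 [0.4869 0.0234 0.1219] [287.0251 170.7942] [241.4212 214.196 ]
138 [0.4792 0.0225 0.1141] [284.2998 174.059 ] [242.4135 217.7174]
144 [0.4724 0.0217 0.1056] [281.886  177.5686] [243.4032 220.8484]
150 [0.4664 0.0209 0.0964] [279.8136 181.2797] [244.3772 223.5567]
156 [0.4615 0.0203 0.0866] [278.1076 185.1461] [245.3233 225.8181]
162 [0.4576 0.0198 0.0764] [276.7882 189.1199] [246.2304 227.6165]
```

View pics/s6.png

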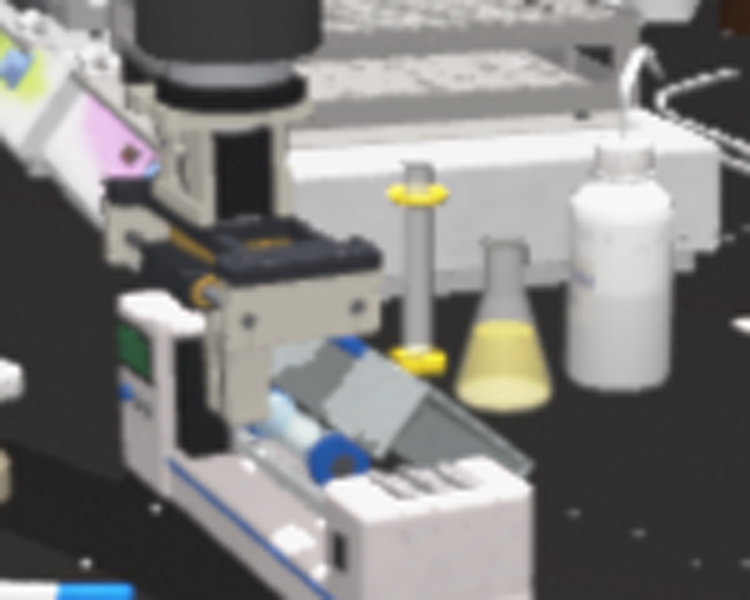

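The cover has stayed at about 40° open: tab at crop (350,345), world about (0.50, 0.023, 0.137), with the fingers closed in front of it. I back off, rise, go over the tab and press it shut from above with the closed fingertips.

```bash
python3 -m inch '0 -2.5 0 0 0 0 0;0 -3 0 3 0 0 0;0 -3 0 8.5 0 0 0;0 -3 0 9.5 0 0 0;0 0 0 9.5 0 0 0;0 4 0.1 9.5 0 0 0;0 4 0.1 9 0 0 0;0 4 0.1 9 0 0 0;0 4 0.1 7.2 0 0 0;0 4 0.1 6.4 0 0 0; 0 4 0.1 6.4 0 0 0'
```

```text
t: 24.85
eef_pos: [0.5013, 0.0241, 0.1559]
ee_rot: [-3.132, 0.015, -1.455]
force: [-0.6, 0.3, 0.4]
width: 0.0004
```

```bash
python3 -m inch '0 -0.2 0 -0.8 0 0 0;0 -0.6 0 -1.6 0 0 0;0 -1.45 -0.1 -2.45 0 0 0;0 -2.2 -0.15 -3.35 0 0 0;0 -2.9 -0.2 -4.35 0 0 0;0 -3.5 -0.3 -5.4 0 0 0;0 -3.8 -0.3 -6.0 0 0 0;0 -3.8 -0.3 -6.0 0 0 0'; python3 -m inch '0 -0.2 0 -0.5 0 0 0;0 -0.3 0 -0.9 0 0 0;0 -0.3 0 -1.1 0 0 0;0 -0.3 0 -1.1 0 0 0'
```

```text
t: 25.85
eef_pos: [0.463, 0.0211, 0.0954]
ee_rot: [-3.133, 0.015, -1.455]
force: [0.1, -0.2, -0.5]
width: 0.0006
t: 26.35
eef_pos: [0.4598, 0.021, 0.0851]
ee_rot: [-3.133, 0.015, -1.454]
force: [-5.7, 1.2, 13.7]
width: 0.0004
```

```bash
python3 -m inch '0 0.1 0 -0.15 0 0 0;0 0.1 0 -0.2 0 0 0;0 0.1 0 -0.2 0 0 0'; python3 -m inch '0 0 0 2 0 0 0;0 0 0 6 0 0 0;0 -2 -5 10 0 0 0;0 -4 -11 10 0 0 0;0 -6 -17 10 0 0 0;0 -6 -23 12 0 0 0;0 -6 -25 12 0 0 0;0 -6 -25 12 0 0 0'
python3 - <<'E'
from h import *
np.set_printoptions(precision=4,suppress=True)
f=grab_frame("side");g=grab_frame("top")
a=np.ascontiguousarray(f["pixels"][140:240,230:360,::-1]);b=np.ascontiguousarray(g["pixels"][140:240,150:310,::-1])
s=cv2.INTER_CUBIC;cv2.imwrite("pics/end.png",np.hstack([cv2.resize(a,(390,300),interpolation=s),cv2.resize(b,(400,250),interpolation=s)[:250] if 0 else cv2.resize(b,(408,300),interpolation=s)]))
L={}
for c in("side","top"):
    r=pinpoint(c,"cover_tab");print(c,[(round(q["p"],2),q["location"]) for q in r[:2]])
    if r:L[c]=r[0]["location"]
if len(L)==2: print(tri([f,g],[L["side"],L["top"]]))
X=[.459,.0199,.081];print(proj(f,X),proj(g,X))
E
```

```text
t: 26.72
eef_pos: [0.4599, 0.021, 0.0849]
ee_rot: [-3.134, 0.014, -1.454]
force: [-15.6, 2.8, 30.0]
width: 0.0008
t: 27.72
eef_pos: [0.3997, -0.2306, 0.2047]
ee_rot: [-3.134, 0.014, -1.457]
force: [0.5, 0.3, 0.0]
width: 0.0004
side [(0.67, [276.2, 190.0])]
top []
[277.2719 187.3622] [245.8888 226.9484]
```

View pics/end.png

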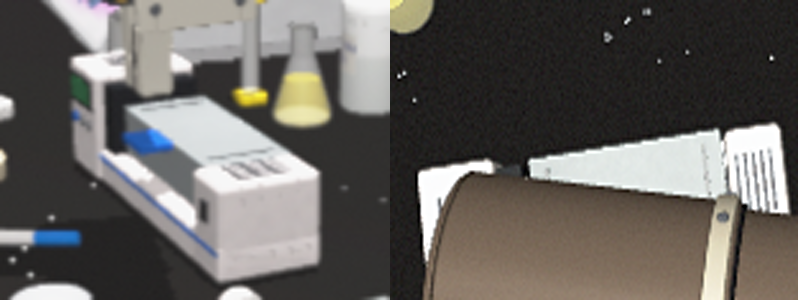

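The cover looks flat shut, level with the lamp head, tab at side crop (150,140). Last numeric checks, then hand in.

```bash
python3 - <<'E'
from h import *
f=grab_frame("side")
for n in("white_centre","cover_tab"): print(n,[(round(r["p"],2),r["location"]) for r in pinpoint("side",n)[:2]])
print(telemetry.get_state()["force"],telemetry.get_state()["t"]); print(arm.job_done())
E
```

```text
white_centre [(0.75, [319.6, 255.0])]
cover_tab [(0.78, [276.0, 188.2])]
[ 0.05119914 -0.572639    0.43434519] 28.075
the job is handed in; nothing more can be done
None
```

The blue-capped tube is loaded in the polarimeter, the cover is shut over it, and the job was handed in at about 28 s. I laid the tube in the V-groove, slid it into the port with a light 8 N grip, and swung the cover shut.

**What the last checks showed**
- **Tube home:** the push met firm resistance of about 9 N. The tail cap then stood where a home tube's cap should be, within about 2 mm. The stop itself is out of sight.
- **Cover shut:** it met a hard stop with the fingertips at z = 0.085 m, the fully-shut tab height, and did not give under 30 N. The tab shows within 1 to 3 pixels of its shut position.
- **White tube:** it is still in its rest, within about 4 pixels (side camera) of where it started.
- **Robot:** it stands clear and touches nothing.

**What did not go to plan**
- My pinch on the cover's tab slipped off with the cover about 40° open. The cover stayed there, and I finished by pressing the tab down from above with closed fingers.
- In the last picture the arm blocked the top camera's view of the tab, so the final tab check rests on the side camera and the contact force.

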